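Find the trim slope on a drape mould with a pendulum angle gauge

ROBOT

A 6-joint arm with a two-finger parallel gripper is mounted at the origin on the work surface; the furniture and walls round the work are solid. World frame = base frame: x ahead of the robot, y to its left, z up, the work surface at z = 0. Lengths are in m, angles in degrees, forces in N, time in s.
With the tool pointing down it reaches from about 0.35 to 0.85 m from the base axis. Payload 8.1 kg.
Tool frame: the origin (TCP) lies where the fingers leave the gripper's body, on its centre line; the fingertips stand 84 mm ahead of it and the grasp point (between the pads) lies 65 mm ahead of it (bot.tips_ahead is the z of the fingertips in the tool frame, in m); z points along the fingers, y is the line along which they close (so a half turn about z gives the same grasp; the last joint's range is limited). The gripper opens to 93 mm and grips with 3 to 60 N. Pads are 15 mm wide; open, the fingers measure 128 mm over their backs; the gripper's body (75 mm by 188 mm) begins 65 mm behind the grasp point.
Start: joints at [-71.872, 7.471, 85.268, -0, 87.261, -4.893], TCP at [0.235, -0.552, 0.303] pointing down, gripper open.
Joint ranges: [-169.43, 169.43], [-51.17, 129.36], [1.28, 143.12], [-76.62, 256.62], [0, 156.53], [-152.29, 152.29]. Speed limits (degrees/s): [136.94, 136.94, 159.86, 180, 180, 180].

INTERFACE

Orientations are given as a 3x3 rotation matrix whose columns are the frame's x, y, z axes.
In Python, from bench import bot, hand, kin, sensors, imaging, workorder, spotter gives the robot as it stands. Calls block until the motion is done:
- bot.move_to(position, orientation): joint-space move of the TCP to a pose.
- bot.move_linear(position, rot=None, max_speed=0.15, f_stop=None): straight line of the TCP; rot=None keeps the orientation; max_speed is the mean speed in m/s. With f_stop (N) it stops when the force on the tool has changed by that much, and returns True; else False.
- bot.move_joints(angles): joint-space move.
- hand.gripper_open() and hand.close_gripper(effort=None): open the fingers fully, or close them until they stop; effort is the grip in N (None keeps the last).
- bot.hold(seconds).
- kin.ik(position, orientation): joint angles nearest the present ones, or None.
- sensors.sense(): the state.
- imaging.grab_frame(name): name is "scene" or "top" or "wrist"; returns a dict with "image" (400x640x3 uint8, red, green, blue), "z_map" (400x640 float32, m along the optical axis (not along the pixel's ray), 0 where there is no reading), "fx", "fy", "cx", "cy" (pixels), "position" and "orientation" of the camera in the world. Camera axes: x right, y up, looking along -z (the intrinsics and any distortion apply to the point x, -y, -z); pixel columns grow to the right and rows downward; lengths in m; the calibration is good to about 2 mm. A picture is of the moment at which its call begins.
A pose or a line that the arm cannot do raises bot.IKError and nothing moves.
- workorder.finish_job(): hands the job in; it is judged then, once.
Trained networks look in the newest picture that a camera, given by its name, has taken for a name from the list of things; names that differ only in an ending like _2 or _b are one class to them, and where a whole thing is asked for, a point or a joint stands for the part that bears it (a point fixed in the world has none). Each returns a list of dicts, best first, with "p" (0 to 1); they miss things now and then, are a little off and sometimes report something else, mostly with a low value. They report only what shows in the picture. A call takes as long as a camera call.
- spotter.recognise(name, camera): "position" ([row, column] in pixels, amid what is visible of it).
- spotter.spot_point(name, camera): "position" ([row, column] in pixels: a listed point, or the origin of a listed thing).
The state is a dict: "clock": time; "joint_pos": joint angles; "joint_vel": joint speeds; "effort": joint torques, N m; "position": TCP position; "tool_rot": TCP orientation; "contact_force": force on the tool from outside, world axes, zero at the start; "moment": the same for the moment, N m; "gripper_width": finger opening in m; "finger_force": force on a finger pad.
Only numpy, scipy, OpenCV 4.12 (cv2) and the standard library are available. Lean on these libraries where they do the work, as an engineer would, in place of code of your own. Each camera call takes 0.05 s, during which the arm holds its last target. There are 200 camera calls.

TASK

Seat the half-round clay mould in its wooden cradle, right down on the board between the battens and dowels, and let go of it. Then take the pendulum angle gauge by its top lug, stand it level across the mould's crown with its foot crosswise to the mould's axis, and, keeping the flat of its foot on the curve, gently rock it until its swinging pointer comes to rest on the index mark on the dial's rim. Finish holding it still there, gripped and resting on the mould only, so that a colleague can scribe the trim line; leave the other things on the bench where they are.

Things in the scene. Friction and masses are not known exactly. Their poses are not given: they have to be found in the camera images.
- cradle: Softwood board 112 (x) x 196 (y) x 22 mm, fixed to the table; origin: centre of its underside, z up. End battens, 16 mm high above the board, have inner faces at y +-72.5. Four dowels, 10 mm diameter, 15 mm high, at x +-38.5, y +-50. The mould fits between them with 2.5 mm play each side, its long side along y, either way round, underside home at z = 22; between the dowels is room for fingers.
- mould: Half-round drape mould of fired red clay, loose, 0.4 to 0.65 kg: 62 (x) x 140 (y) x 59 mm high. Origin: centre of its flat underside, z up, x along the axis of its curve. Flat upright end faces at x +-31 (grip across these, mid-width). Its back is a smooth cylinder of radius 85 mm, crown at z = 58.8, falling to sides at y +-70, z = 22. Bottom side edges chamfered 4 mm.
- mould_axis (a point): Centre of curvature of the mould's round back, in the mould's middle plane, 26.2 mm below its underside, 85 mm below the crown; the cylinder's axis runs along the mould's x.
- gauge: Pendulum angle gauge, loose, 0.32 kg, 140 mm tall, stands on its foot, dial facing roughly to the robot. Origin: centre of the foot's flat underside; z up, dial looks to -x. Aluminium foot 32 (x) x 124 (y) x 14 mm. Round grey case 96 mm diameter, 25 mm thick, centre at z = 62. On top, centred, a flat upright lug to grip: 14 mm thick (x), 36 mm wide (y), from z = 110 to 140.
- pointer (a joint): Angle (rad) of the gauge's dark pendulum pointer; 0 at the dial's top, positive when the tip is clockwise of it as seen on the dial (towards the gauge's -y). Swings freely about the dial's centre, settles in about 2 s, always with its tip straight up: turning the gauge counter-clockwise (seen on the dial), its top towards the gauge's +y, by an angle makes it read plus that angle.
- index (a joint): Angle (rad) of the index mark on the dial's rim, same zero and sense as pointer: 0.22 to 0.42, clockwise of the top as seen on the dial. Set beforehand and stiff; it is not to be turned.
- pointer_tip (a point): Tip of the pointer, 38 mm from the dial's centre, 13 mm in front of the gauge's middle plane.
- index_point (a point): Inner point of the index mark, a small black wedge on the dial's rim, 38 mm from the dial's centre, 13 mm in front of the gauge's middle plane.
- black_jar: Bystander, loose: black-capped underglaze jar, 48 mm across, 68 mm tall; origin at the centre of its underside. Leave it where it is.
- pink_jar: Bystander, loose: pink-capped underglaze jar, 48 mm across, 68 mm tall; origin at the centre of its underside. Leave it where it is.
- green_cup: Bystander, loose: green pinch cup, 66 mm across, 57 mm tall; origin at the centre of its underside. Leave it where it is.
- tape: Bystander, loose: roll of tape, 104 mm across, 25 mm tall; origin at the centre of its underside. Leave it where it is.
- tile_a: Bystander, loose: glaze test tile, 66 x 36 x 7 mm, lying flat; origin at the centre of its underside. Leave it where it is.

How it is judged (in metres and radians):
On the way, in this order (a step that is already met when the one before it is completed fails the run):
1. the mould is seated in the cradle, flat on the board, and released (x of mould in the frame of cradle between -0.004 and 0.004 m and y of mould in the frame of cradle between -0.004 and 0.004 m and z of mould in the frame of cradle between 0.0195 and 0.0245 m and angle between mould's own z axis and vertical below 0.05 rad and contact force between the fingers and mould below 0.1 N), for 0.2 s.
2. the gauge, held in the gripper, stands level across the crown of the seated mould (x of mould in the frame of cradle between -0.004 and 0.004 m and y of mould in the frame of cradle between -0.004 and 0.004 m and z of mould in the frame of cradle between 0.0195 and 0.0245 m and angle between mould's own z axis and vertical below 0.05 rad and z of mould_axis in the frame of gauge between -0.089 and -0.081 m and y of mould_axis in the frame of gauge between -0.055 and 0.055 m and angle between the x axis of gauge and the x axis of mould, either way round below 0.2 rad and x of gauge in the frame of mould between -0.03 and 0.03 m and contact force between gauge and mould above 0.3 N and contact force between gauge and cradle below 0.1 N and contact force between the fingers and gauge above 2 N and angle between gauge's own z axis and vertical below 0.11 rad), for 0.3 s.
At the end, for the whole second after the job is handed in: Mould home in the cradle (4 mm, level). Gauge gripped (over 2 N), the flat of its foot touching the mould's back (over 0.3 N, gap under 4 mm), square across it within 0.2 rad, not touching the cradle; pointer tip within 3 mm of the index point and at rest, gauge still (x of mould in the frame of cradle between -0.004 and 0.004 m and y of mould in the frame of cradle between -0.004 and 0.004 m and z of mould in the frame of cradle between 0.0195 and 0.0245 m and angle between mould's own z axis and vertical below 0.05 rad and z of mould_axis in the frame of gauge between -0.089 and -0.081 m and y of mould_axis in the frame of gauge between -0.055 and 0.055 m and angle between the x axis of gauge and the x axis of mould, either way round below 0.2 rad and x of gauge in the frame of mould between -0.03 and 0.03 m and contact force between gauge and mould above 0.3 N and contact force between gauge and cradle below 0.1 N and contact force between the fingers and gauge above 2 N and distance between pointer_tip and index_point below 0.003 m and velocity of joint pointer between -0.3 and 0.3 rad/s and linear speed of gauge below 0.02 m/s); the arm keeps its last pose, push and grip.
It fails at once if the gauge is pressed on the mould with more than 40 N (contact force between gauge and mould above 40 N).
It fails at once if a bystander (jar, cup, tape or tile) is shifted by more than 30 mm (distance of any of black_jar, pink_jar, green_cup, tape, tile_a from where it was at the start of the episode above 0.03 m).
It also fails if it takes over 54 s, if anything falls off the work surface, if the arm or the gripper's body presses on something with over 40 N, if the wrist force passes 120 N, or if a joint passes its speed limit or range.

## Working session

There is one attempt and no reset: what is moved stays moved. The work goes in short steps, each a Python script; the robot and the scene stay as the last script left them, time stands still between calls to the robot, and variables do not carry over. Pictures are saved under pics/ and viewed, at most 10 in all, crops included, and the job is handed in when it is done.

```bash
ls; mkdir -p pics; python3 - <<'E'
from bench import bot, hand, kin, sensors, imaging, workorder, spotter
import cv2,numpy as np
for n in("scene","top"):
    f=imaging.grab_frame(n); cv2.imwrite(f"pics/{n}0.png",f["image"][:,:,::-1]); np.savez(f"pics/{n}0.npz",**f)
    print(n,f["position"],f["orientation"],f["fx"],f["cx"],f["cy"],[k for k in f])
    for o in("cradle","mould","gauge","index_point","pointer_tip"):
        print(o,spotter.spot_point(o,n)[:2])
print(sensors.sense())
E
```

```text
pics
scene [0.49865595 0.32747186 0.86991299] [[-0.95819783  0.26268864 -0.11336485]
 [-0.28579784 -0.86042099  0.4218949 ]
 [ 0.0132855   0.43665821  0.89952938]] 399.9374515212741 318.67011288203 192.32056181684155 ['image', 'z_map', 'fx', 'fy', 'cx', 'cy', 'position', 'orientation']
cradle [{'position': [259.3, 363.2], 'p': 0.81}]
mould [{'position': [176.2, 316.2], 'p': 0.75}]
gauge [{'position': [132.7, 392.7], 'p': 0.73}]
index_point []
pointer_tip []
top [ 0.49430461 -0.04799941  1.22999341] [[ 0.00873275  0.99524606 -0.09700015]
 [-0.99994122  0.00931474  0.00554864]
 [ 0.0064258   0.09694599  0.9952689 ]] 469.3071691803589 309.13771718564124 199.18848252626287 ['image', 'z_map', 'fx', 'fy', 'cx', 'cy', 'position', 'orientation']
cradle [{'position': [255.4, 262.3], 'p': 0.69}]
mould [{'position': [191.1, 333.4], 'p': 0.84}]
gauge [{'position': [190.8, 331.9], 'p': 0.64}]
index_point []
pointer_tip []
{'clock': 0.6, 'joint_pos': array([-7.18720407e+01,  7.47089318e+00,  8.52672620e+01, -2.35643257e-05,
        8.72636079e+01, -4.89093591e+00]), 'joint_vel': array([ 0.00066555,  0.02254449, -0.06389801,  0.08039321, -0.0071385 ,
        0.0481532 ]), 'effort': array([-1.36759454e-04, -5.59407771e+01, -4.91796935e+01,  7.68634910e-02,
        2.29780306e-02, -1.21823814e-05]), 'position': array([ 0.23466055, -0.55220461,  0.30274323]), 'tool_rot': array([[ 9.20375939e-01,  3.91034693e-01, -9.96510381e-06],
       [ 3.91034693e-01, -9.20375938e-01,  2.91176426e-05],
       [ 2.21436666e-06, -3.06958789e-05, -1.00000000e+00]]), 'contact_force': array([ 0.09790144, -0.39283269, -0.52721377]), 'moment': array([0.01073306, 0.0279272 , 0.04182735]), 'finger_force': 0.0, 'gripper_width': 0.09306658838491585}
```

View pics/top0.png

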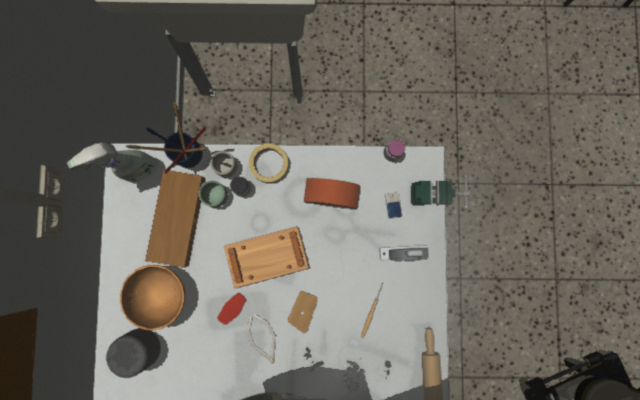

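View pics/scene0.png

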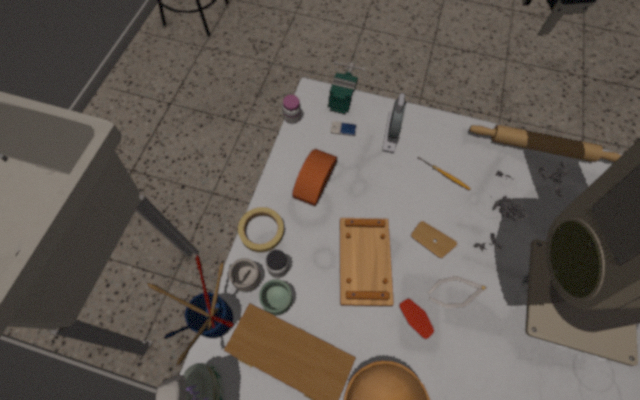

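```bash
cat > h.py <<'E'
import numpy as np, cv2
def cloud(f):
    z=f["z_map"].astype(float); v,u=np.mgrid[:400,:640]
    P=np.stack([(u-f["cx"])/f["fx"]*z,-(v-f["cy"])/f["fy"]*z,-z],-1)
    return P@np.array(f["orientation"]).T+np.array(f["position"])
def hsv(f): return cv2.cvtColor(f["image"],cv2.COLOR_RGB2HSV)
def px(f,p):
    q=(np.asarray(p)-f["position"])@np.array(f["orientation"]); return np.array([f["cy"]-f["fy"]*q[1]/-q[2], f["cx"]+f["fx"]*q[0]/-q[2]])
def rect(Q):
    (c,s,a)=cv2.minAreaRect((Q[:,:2]*1000).astype(np.float32)); return np.round(c,1),np.round(s,1),round(a,1)
def yaw(deg):   # tool down, tool y (closing) along world direction deg from +x
    a=np.radians(deg); y=np.array([np.cos(a),np.sin(a),0]); z=np.array([0,0,-1.]); return np.stack([np.cross(y,z),y,z],1)
E
python3 - <<'E'
import numpy as np
from h import *
from bench import imaging,sensors
for n in("top","scene"):
    f=dict(np.load(f"pics/{n}0.npz")); C=cloud(f); H=hsv(f)
    X,Y,Z=C[...,0],C[...,1],C[...,2]
    print(n,"table z",np.median(Z[(abs(Z)<.02)&(X>.35)&(X<.7)&(abs(Y)<.3)]))
    def box(x0,x1,y0,y1,z0,z1): return (X>x0)&(X<x1)&(Y>y0)&(Y<y1)&(Z>z0)&(Z<z1)
    m=(H[...,0]<9)&(H[...,1]>150)&box(.4,.7,-.25,.05,.012,.09); print("mould",m.sum(),rect(C[m]),Z[m].max())
    b=box(.3,.5,-.05,.2,.015,.03);print("cradle board",b.sum(),rect(C[b]),np.median(Z[b]))
    b=box(.3,.5,-.05,.2,.015,.06);print("cradle all",b.sum(),rect(C[b]))
    g=box(.3,.5,-.35,-.15,.02,.16);print("gauge",g.sum(),rect(C[g]),Z[g].max())
    g=box(.3,.5,-.35,-.15,.09,.16);print("gauge hi",g.sum(),rect(C[g]),Z[g].max())
    g=box(.3,.5,-.35,-.15,.005,.02);print("gauge foot",g.sum(),rect(C[g]))
f=imaging.grab_frame("wrist");cv2.imwrite("pics/w0.png",f["image"][:,:,::-1]);s=sensors.sense()
R=s["tool_rot"];print("wristcam in tool",R.T@(f["position"]-s["position"]),R.T@f["orientation"],f["fx"],f["cx"],f["cy"])
E
```

```text
top table z 9.623534437885883e-05
mould 809 (array([ 629., -106.]), array([120.9,  58.1]), 82.1) 0.0652087907180634
cradle board 2350 (array([462.8,  54. ]), array([111.8, 195.9]), 15.6) 0.021820219275693553
cradle all 2779 (array([462.8,  54. ]), array([111.8, 195.9]), 15.6)
gauge 428 (array([ 475.1, -294.8]), array([ 24.4, 104.6]), 3.8) 0.14348814067835747
gauge hi 327 (array([ 475.5, -300.8]), array([24.4, 77.4]), 3.8) 0.14348814067835747
gauge foot 377 (array([ 398.9, -249.8]), array([197. , 198.5]), 89.1)
scene table z 0.0002999952968626429
mould 52 (array([ 626.7, -105.9]), array([129.5,  58.5]), 83.2) 0.056328626456680464
cradle board 3173 (array([461.4,  54.6]), array([111.5, 196.4]), 15.1) 0.022196023038945745
cradle all 3797 (array([461.4,  54.6]), array([111.5, 196.4]), 15.1)
gauge 516 (array([ 475.4, -297.8]), array([24.6, 92.8]), 3.9) 0.14267973212640017
gauge hi 319 (array([ 475.7, -296.8]), array([24.4, 75.8]), 4.9) 0.14267973212640017
gauge foot 375 (array([ 398.7, -269.5]), array([187.9, 168.4]), 3.0)
wristcam in tool [ 0.06614187 -0.00137287 -0.08193996] [[-7.90550940e-04  9.69639239e-01  2.44538587e-01]
 [ 9.99999543e-01  6.35045576e-04  7.14756193e-04]
 [ 5.37762503e-04  2.44539041e-01 -9.69639298e-01]] 353.48857562459546 328.1058962677031 207.30479560469902
```

```bash
cat >> h.py <<'E'
RC=np.array([[-7.90550940e-04,9.69639239e-01,2.44538587e-01],[9.99999543e-01,6.35045576e-04,7.14756193e-04],[5.37762503e-04,2.44539041e-01,-9.69639298e-01]])
TC=np.array([0.06614187,-0.00137287,-0.08193996])
def campose(target,az,pitch,dist,flip):
    a,p=np.radians([az,pitch]); l=np.array([np.cos(p)*np.cos(a),np.cos(p)*np.sin(a),-np.sin(p)])
    r=np.cross(l,[0,0,1]); r/=np.linalg.norm(r); 
    if flip: r=-r
    u=np.cross(r,l); R=np.stack([r,u,-l],1)@RC.T
    return np.asarray(target)-dist*l-R@TC, R
E
python3 - <<'E'
import numpy as np
from h import *
from bench import kin
for n in("top","scene"):
    f=dict(np.load(f"pics/{n}0.npz")); C=cloud(f); X,Y,Z=C[...,0],C[...,1],C[...,2]
    def box(x0,x1,y0,y1,z0,z1): return (X>x0)&(X<x1)&(Y>y0)&(Y<y1)&(Z>z0)&(Z<z1)
    for zz in((.02,.16),(.09,.16),(.12,.15),(.006,.018)):
        g=box(.41,.53,-.40,-.18,*zz);print(n,zz,g.sum(),rect(C[g]),np.median(Z[g]),C[g].mean(0).round(4))
for az in(-35,-20,-5):
  for p in(30,45,60):
    for d in(.2,.26):
      for fl in(0,1):
        q=kin.ik(*campose([.462,-.303,.075],az,p,d,fl))
        if q is not None: print(az,p,d,fl,np.round(q))
E
```

```text
top (0.02, 0.16) 428 (array([ 475.1, -294.8]), array([ 24.4, 104.6]), 3.8) 0.1027517112224482 [ 0.4757 -0.292   0.104 ]
top (0.09, 0.16) 327 (array([ 475.5, -300.8]), array([24.4, 77.4]), 3.8) 0.10687756583142116 [ 0.4756 -0.2958  0.1131]
top (0.12, 0.15) 101 (array([ 477.8, -299.8]), array([13.8, 34.7]), 1.4) 0.1383670476453729 [ 0.4778 -0.2987  0.1372]
top (0.006, 0.018) 209 (array([ 476.4, -284.6]), array([191.7,  82.7]), 79.1) 0.013253550200652997 [ 0.4821 -0.2795  0.0129]
scene (0.02, 0.16) 516 (array([ 475.4, -297.8]), array([24.6, 92.8]), 3.9) 0.09778953612536367 [ 0.4761 -0.2792  0.0952]
scene (0.09, 0.16) 319 (array([ 475.7, -296.8]), array([24.4, 75.8]), 4.9) 0.10841804190377513 [ 0.4757 -0.2866  0.1136]
scene (0.12, 0.15) 104 (array([ 477.8, -298.9]), array([14. , 35.5]), 4.4) 0.13810227081972254 [ 0.478  -0.2947  0.1354]
scene (0.006, 0.018) 234 (array([ 460.7, -300.1]), array([ 66. , 125.4]), 3.9) 0.013784240984334062 [ 0.48   -0.2739  0.0136]
-35 45 0.2 1 [-40. -25. 132.   4.  42. -98.]
-35 45 0.26 1 [-41. -38. 136.   4.  52. -98.]
-35 60 0.2 1 [-39.  -9. 115.   1.  58. -95.]
-35 60 0.26 1 [-39. -18. 117.   1.  65. -95.]
-20 45 0.2 1 [ -48.  -23.  131.   19.   46. -128.]
-20 45 0.26 1 [ -52.  -36.  134.   19.   56. -129.]
-20 60 0.2 1 [ -42.   -9.  115.    7.   59. -115.]
-20 60 0.26 1 [ -44.  -17.  116.    7.   66. -116.]
-5 30 0.2 0 [-86.   9. 142.  90.  72. -60.]
-5 60 0.2 0 [-68. -23. 140.  51.  53.  -2.]
-5 60 0.2 1 [ -45.   -7.  113.   11.   62. -134.]
-5 60 0.26 0 [-73. -34. 141.  46.  63.   4.]
-5 60 0.26 1 [ -47.  -14.  114.   11.   69. -135.]
```

```bash
python3 - <<'E'
import numpy as np
from h import *
from bench import *
p,R=campose([.462,-.303,.075],-20,45,.26,1); print(p)
bot.move_to(p,R); bot.hold(.3)
f=imaging.grab_frame("wrist"); np.savez("pics/d.npz",**f)
for o in("index_point","pointer_tip","gauge"): print(o,spotter.spot_point(o,"wrist")[:2])
im=cv2.rotate(f["image"],cv2.ROTATE_180)[:,:,::-1]; cv2.imwrite("pics/d.png",im)
c=px(f,[.4645,-.3,.062]);print("dial c px",c)
r,k=c.astype(int); r0,k0=max(r-110,0),max(k-110,0)
cv2.imwrite("pics/dc.png",cv2.resize(cv2.rotate(f["image"][r0:r0+220,k0:k0+220],cv2.ROTATE_180)[:,:,::-1],None,fx=2.7,fy=2.7,interpolation=cv2.INTER_CUBIC)); print(sensors.sense()["clock"])
E
```

```text
[ 0.38258144 -0.27253049  0.22241048]
index_point [{'position': [236.5, 313.8], 'p': 0.44}]
pointer_tip [{'position': [240.3, 329.4], 'p': 0.66}]
gauge [{'position': [163.4, 336.4], 'p': 0.79}]
dial c px [199.91268086 331.02014849]
3.0167
```

View pics/dc.png

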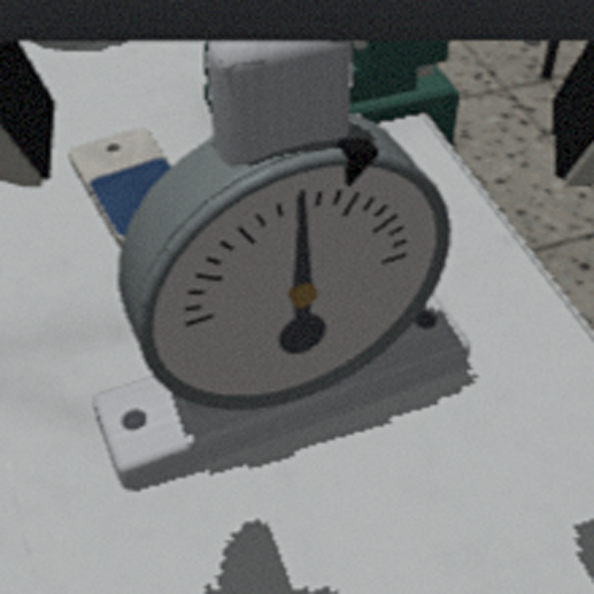

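```bash
python3 - <<'E'
import numpy as np
from h import *
f=dict(np.load("pics/d.npz"))
for yw in(2,4,6):
  a=np.radians(yw); ex=np.array([np.cos(a),np.sin(a),0]); ey=np.array([-np.sin(a),np.cos(a),0])
  P0=np.array([.4778,-.299,.062])-.013*ex
  for nm,(x,y) in dict(c=(302,293),tip=(300,190),idx=(350,183),tick0=(302,190),far_l=(200,322),far_r=(396,261)).items():
    u=221+219.5-(x+.5)/2.7; v=89+219.5-(y+.5)/2.7   # pixel index coordinates
    d=np.array([(u-f["cx"])/f["fx"],-(v-f["cy"])/f["fy"],-1])@f["orientation"].T
    t=(P0-f["position"])@ex/(d@ex); q=f["position"]+t*d-P0
    if nm=="c": c=q
    r=q-c; print(yw,nm,(r@ey*1000).round(1),(r[2]*1000).round(1),"ang",np.arctan2(-(r@ey),r[2]).round(3),"abs",(q@ey*1000).round(1),(q[2]*1000).round(1))
E
```

```text
2 c 0.0 0.0 ang -0.0 abs -2.8 -1.3
2 tip 0.5 38.6 ang -0.013 abs -2.3 37.3
2 idx -13.7 36.5 ang 0.358 abs -16.5 35.2
2 tick0 -0.0 38.4 ang 0.001 abs -2.8 37.1
2 far_l 30.6 0.3 ang -1.56 abs 27.8 -1.0
2 far_r -29.7 1.9 ang 1.507 abs -32.5 0.6
4 c 0.0 0.0 ang -0.0 abs -2.4 -1.4
4 tip 0.5 38.6 ang -0.013 abs -1.8 37.2
4 idx -13.9 36.1 ang 0.368 abs -16.3 34.7
4 tick0 -0.0 38.4 ang 0.001 abs -2.4 37.0
4 far_l 30.8 1.5 ang -1.521 abs 28.5 0.1
4 far_r -30.4 0.7 ang 1.547 abs -32.7 -0.7
6 c 0.0 0.0 ang -0.0 abs -2.0 -1.5
6 tip 0.5 38.7 ang -0.014 abs -1.4 37.2
6 idx -14.2 35.6 ang 0.379 abs -16.1 34.1
6 tick0 -0.0 38.5 ang 0.001 abs -2.0 36.9
6 far_l 31.2 2.8 ang -1.482 abs 29.2 1.3
6 far_r -31.1 -0.5 ang 1.587 abs -33.0 -2.0
```

```bash
python3 - <<'E'
import numpy as np
from h import *
from bench import *
bot.move_to([.55,0,.30],yaw(-8)); bot.hold(.3)
f=imaging.grab_frame("wrist"); np.savez("pics/m.npz",**f)
cv2.imwrite("pics/m.png",f["image"][:,:,::-1])
C=cloud(f);H=hsv(f);X,Y,Z=C[...,0],C[...,1],C[...,2]
def box(x0,x1,y0,y1,z0,z1): return (X>x0)&(X<x1)&(Y>y0)&(Y<y1)&(Z>z0)&(Z<z1)
print("table",np.median(Z[box(.5,.56,-.1,0,-.02,.02)]))
for lo in(.005,.01,.02): 
    m=(H[...,1]>120)&box(.55,.72,-.22,.02,lo,.08); print("mould",m.sum(),rect(C[m]),Z[m].max())
for lo,hi in((.014,.03),(.028,.06),(.014,.06)):
    b=box(.36,.58,-.08,.18,lo,hi); print("cradle",b.sum(),rect(C[b]),np.median(Z[b]))
for o in("mould","cradle"): print(o,spotter.spot_point(o,"wrist")[:1])
print(sensors.sense()["clock"])
E
```

```text
table 1.7421115494187234e-05
mould 3848 (array([629.4, -90.7]), array([95.9, 60.5]), 83.4) 0.06101008914761058
mould 3771 (array([629.6, -89.2]), array([92.9, 60.5]), 83.4) 0.06101008914761058
mould 3515 (array([629.9, -86.6]), array([87.7, 60.5]), 83.4) 0.06101008914761058
cradle 18056 (array([462.5,  54.2]), array([112.1, 196.3]), 15.6) 0.022050437567896458
cradle 3826 (array([462.5,  54.2]), array([ 90.2, 177.3]), 15.6) 0.03760534834222529
cradle 21771 (array([462.5,  54.2]), array([112.1, 196.3]), 15.6) 0.02225552673822634
mould [{'position': [268.8, 407.9], 'p': 0.84}]
cradle [{'position': [147.3, 238.7], 'p': 0.92}]
5.4417
```

View pics/m.png

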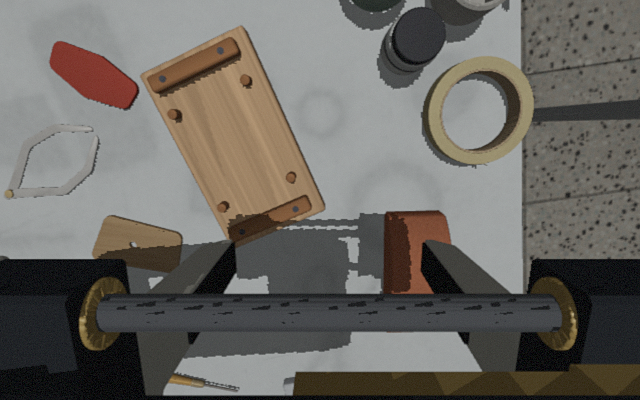

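```bash
python3 - <<'E'
import numpy as np
from h import *
from bench import *
bot.move_to([.61,-.25,.30],yaw(-6.6)); bot.hold(.3)
f=imaging.grab_frame("wrist"); np.savez("pics/m2.npz",**f)
C=cloud(f);H=hsv(f);X,Y,Z=C[...,0],C[...,1],C[...,2]
cv2.imwrite("pics/m2.png",f["image"][:,:,::-1])
for lo in(.005,.01,.02): 
    m=(H[...,1]>120)&(X>.55)&(X<.72)&(Y>-.22)&(Y<.02)&(Z>lo)&(Z<.08); print("mould",m.sum(),rect(C[m]),Z[m].max())
Q=C[m]; A=np.c_[2*Q[:,1:],np.ones(len(Q))]; a=np.radians(-6.6)
s=-np.sin(a)*Q[:,0]+np.cos(a)*Q[:,1]; A=np.c_[2*s,2*Q[:,2],np.ones(len(s))]; sol=np.linalg.lstsq(A,s**2+Q[:,2]**2,rcond=None)[0]
print("cyl s,z,r",sol[:2],np.sqrt(sol[2]+sol[0]**2+sol[1]**2))
t=np.cos(a)*.6297+np.sin(a)*-.1; print("centre", np.cos(a)*t-np.sin(a)*sol[0], np.sin(a)*t+np.cos(a)*sol[0])
print(sensors.sense()["clock"])
E
```

```text
mould 8130 (array([ 625.2, -133.6]), array([95.8, 60.3]), 83.4) 0.06160158165042229
mould 8130 (array([ 625.2, -133.6]), array([95.8, 60.3]), 83.4) 0.06160158165042229
mould 8130 (array([ 625.2, -133.6]), array([95.8, 60.3]), 83.4) 0.06160158165042229
cyl s,z,r [-0.04057429 -0.02435802] 0.08319458054444194
centre 0.6281353678848474 -0.11352272024068408
6.8
```

```bash
python3 - <<'E'
import numpy as np
from h import *
from bench import *
st=lambda:(lambda s:print(round(s["clock"],2),s["position"].round(4),s["contact_force"].round(1),round(s["gripper_width"],4),s["finger_force"]))(sensors.sense())
R=yaw(-6.6)
bot.move_to([.6275,-.1125,.19],R)
print(bot.move_linear([.6275,-.1125,.095],max_speed=.12,f_stop=15)); st()
hand.close_gripper(40); st()
bot.move_linear([.6275,-.1125,.20],max_speed=.15); st()
bot.move_to([.4625,.0542,.20],yaw(15.6)); bot.hold(.2)
bot.move_linear([.4625,.0542,.150],max_speed=.12); st()
print(bot.move_linear([.4625,.0542,.117],max_speed=.03,f_stop=12)); st()
E
```

```text
False
8.48 [ 0.6282 -0.1128  0.0961] [-1.4  0.1  0.3] 0.093 0.0
9.08 [ 0.6279 -0.1126  0.0954] [ 1.3 -0.6  1.3] 0.0616 40.00017285346985
9.93 [ 0.6266 -0.1123  0.1984] [ 0.7  0.2 -5.4] 0.0617 39.998767375946045
11.63 [0.4627 0.0541 0.1502] [ 0.3 -0.3 -4.2] 0.0616 39.99876022338867
False
12.88 [0.4627 0.0542 0.1173] [-2.3  0.   0.6] 0.0619 40.00016748905182
```

```bash
python3 - <<'E'
import numpy as np
from h import *
from bench import *
hand.gripper_open()
bot.move_linear([.4625,.0542,.23],max_speed=.2)
bot.move_to([.49,-.10,.30],yaw(15.6)); bot.hold(.2)
f=imaging.grab_frame("wrist"); np.savez("pics/c.npz",**f)
C=cloud(f);H=hsv(f);X,Y,Z=C[...,0],C[...,1],C[...,2]
cv2.imwrite("pics/c.png",f["image"][:,:,::-1])
a=np.radians(15.6); D=C-[.4625,.0542,0]; x=D[...,0]*np.cos(a)+D[...,1]*np.sin(a); y=-D[...,0]*np.sin(a)+D[...,1]*np.cos(a)
m=(abs(x)<.03)&(abs(y)<.068)&(Z>.028); print(m.sum(),Z[m].max(),np.percentile(Z[m],99))
A=np.c_[2*y[m],2*Z[m],np.ones(m.sum())]; s=np.linalg.lstsq(A,y[m]**2+Z[m]**2,rcond=None)[0]; print("cyl y,z,r",s[:2],np.sqrt(s[2]+s[0]**2+s[1]**2))
h=(H[...,0]<9)&(H[...,1]>140)&(abs(x)<.06)&(abs(y)<.08)&(Z>.05); print("top x range",np.percentile(x[h],[.5,99.5]),"crown z along x",[np.percentile(Z[h&(abs(x-v)<.006)],95).round(4) for v in(-.024,0,.024)])
print(sensors.sense()["clock"])
E
```

```text
7260 0.08338671207215642 0.08186331888909662
cyl y,z,r [-0.00221917  0.00114756] 0.07937490516758966
top x range [-0.03160374  0.02857426] crown z along x [np.float64(0.0793), np.float64(0.0801), np.float64(0.0803)]
15.2833
```

View pics/c.png

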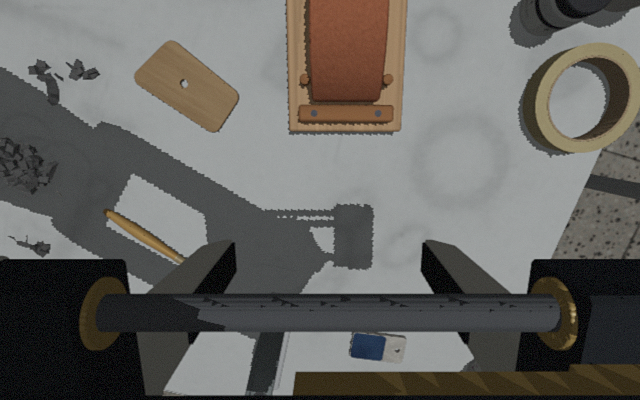

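```bash
cat >> h.py <<'E'
def st(tag=""):
    from bench import sensors
    s=sensors.sense(); print(tag,round(s["clock"],2),s["position"].round(4),"F",s["contact_force"].round(1),"M",s["moment"].round(2),round(s["gripper_width"],4),round(s["finger_force"],1)); return s
E
python3 - <<'E'
import numpy as np
from h import *
from bench import *
G=np.array([.478,-.300,0])
bot.move_to(G+[0,0,.26],yaw(4)); 
print(bot.move_linear(G+[0,0,.198],max_speed=.1,f_stop=12)); st("at")
hand.close_gripper(50); s=st("closed"); h=s["position"][2]
bot.move_linear(G+[0,0,.37],max_speed=.15); bot.hold(.3); s=st("lifted")
np.save("h.npy",h)
bot.move_to([.4625,.0542,.0808+h+.06],yaw(15.6)); bot.hold(.5); s=st("above")
f=imaging.grab_frame("wrist"); np.savez("pics/g0.npz",**f); cv2.imwrite("pics/g0.png",f["image"][:,:,::-1])
E
```

```text
False
at 16.88 [ 0.4783 -0.3     0.1986] F [ 0.1  0.  -0.1] M [-0.06 -0.11 -0.03] 0.0929 0.0
closed 18.08 [ 0.478 -0.3    0.198] F [ 0.1  0.2 -0.6] M [-0.01 -0.13 -0.02] 0.0136 50.0
lifted 19.68 [ 0.4779 -0.2999  0.3695] F [-0.  -0.2 -3. ] M [-0.04 -0.12 -0.04] 0.0134 50.0
above 21.52 [0.4625 0.054  0.3387] F [ 0.2 -0.5 -3.6] M [-0.07 -0.07 -0.02] 0.0137 50.0
```

View pics/g0.png

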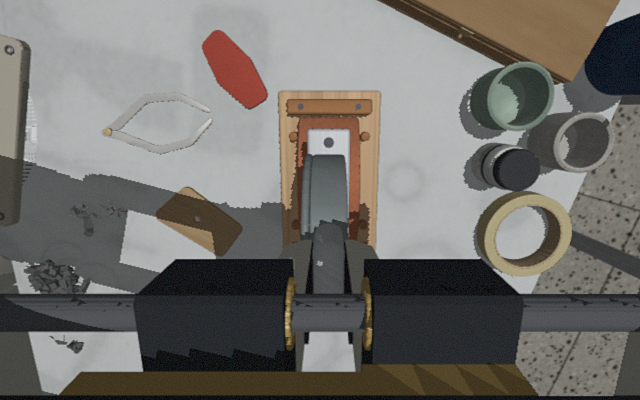

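```bash
python3 - <<'E'
import numpy as np
from h import *
from bench import *
h=float(np.load("h.npy")); R=yaw(15.6); P=[.4625,.0542]
bot.move_linear(P+[.0808+h+.008],max_speed=.1); bot.hold(.4); st("near")
print(bot.move_linear(P+[.0808+h-.005],max_speed=.015,f_stop=4)); s=st("touch")
bot.hold(.6); s=st("held"); np.save("z.npy",s["position"][2]); print(s["position"][2]-h)
f=imaging.grab_frame("wrist"); np.savez("pics/g1.npz",**f)
E
```

```text
near 22.63 [0.4627 0.0542 0.2871] F [ 1.1  0.9 -3.5] M [ 0.04 -0.08 -0.05] 0.0138 50.0
True
touch 23.23 [0.4625 0.0542 0.2783] F [-0.1 -0.4  4.5] M [-0.03 -0.02 -0.04] 0.0137 50.0
held 23.83 [0.4625 0.0542 0.2783] F [-0.2  0.9  5.7] M [-0.06 -0.04  0.01] 0.0134 50.0
0.08034162673753534
```

```bash
cat >> h.py <<'E'
from scipy.spatial.transform import Rotation
def roll(th,h,off=0.,z0=.0803,P=(.4625,.0542)):
    a=np.radians(15.6); ex=np.array([np.cos(a),np.sin(a),0]); ey=np.array([-np.sin(a),np.cos(a),0]); ez=np.array([0,0,1.])
    n=np.cos(th)*ez+np.sin(th)*ey; t=np.cos(th)*ey-np.sin(th)*ez
    return np.array([*P,z0-.085])+(.085+h+off)*n-.085*th*t, Rotation.from_rotvec(-th*ex).as_matrix()@yaw(15.6), n
E
python3 - <<'E'
import numpy as np
from h import *
from bench import *
h=float(np.load("h.npy")); off=0
for th in np.linspace(.05,.365,8):
    p,R,n=roll(th,h,off); bot.move_linear(p,R,max_speed=.04); bot.hold(.15)
    s=st(f"{th:.3f} off {off*1e3:.2f}"); N=s["contact_force"]@n+3.4*n[2]; print("  N",round(N,1), "z err",((s["position"]-p)@n*1000).round(2))
    off-=np.clip((6-N)*1e-4,-5e-4,5e-4)
    if N>22: print("stop");break
bot.hold(.3);st("end")
np.save("off.npy",off); f=imaging.grab_frame("wrist"); np.savez("pics/g2.npz",**f); cv2.imwrite("pics/g2.png",f["image"][:,:,::-1])
E
```

```text
0.050 off 0.00 24.43 [0.46   0.0636 0.2783] F [ 0.  -0.1  2.9] M [-0.13 -0.02  0.03] 0.0139 50.0
  N 6.3 z err 0.18
0.095 off 0.03 24.95 [0.4576 0.0722 0.278 ] F [-0.9 -0.1  4.4] M [-0.12 -0.01 -0.02] 0.0137 50.0
  N 7.8 z err 0.16
0.140 off 0.21 25.48 [0.4551 0.0807 0.2773] F [ 0.4 -0.3  2.4] M [-0.09 -0.25  0.02] 0.0138 50.0
  N 5.7 z err -0.05
0.185 off 0.17 26.0 [0.4527 0.0894 0.2764] F [0.8 0.2 1.2] M [ 0.17 -0.12  0.04] 0.0139 50.0
  N 4.5 z err -0.08
0.230 off 0.03 26.52 [0.4503 0.0979 0.2752] F [0.2 0.6 1.8] M [ 0.23 -0.11  0.01] 0.0135 50.0
  N 5.2 z err -0.07
0.275 off -0.05 27.05 [0.4479 0.1064 0.2739] F [0.2 0.5 1. ] M [ 0.29 -0.05  0.03] 0.0138 50.0
  N 4.4 z err -0.1
0.320 off -0.21 27.57 [0.4455 0.1149 0.2722] F [-0.7  0.6  1.8] M [ 0.42  0.1  -0.02] 0.0134 50.0
  N 5.2 z err -0.05
0.365 off -0.29 28.1 [0.4432 0.1234 0.2705] F [0.2 1.3 2.2] M [0.43 0.03 0.02] 0.0133 50.0
  N 5.7 z err 0.03
end 28.4 [0.4432 0.1234 0.2705] F [-0.5  1.   1.7] M [0.52 0.03 0.04] 0.0136 50.0
```

View pics/g2.png

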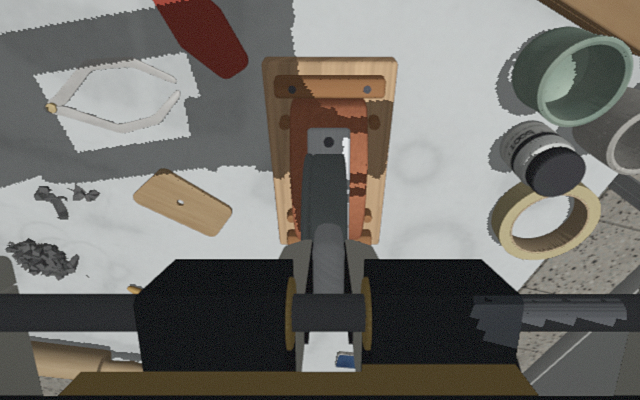

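```bash
python3 - <<'E'
import numpy as np
from h import *
from bench import *
for k in("g0","g2"):
    f=dict(np.load(f"pics/{k}.npz")); print(k,[np.median(f["z_map"][r-2:r+3,310:318]).round(4) for r in(133,150)])
    C=cloud(f); a=np.radians(15.6); D=C-[.4625,.0542,0]; x=D[...,0]*np.cos(a)+D[...,1]*np.sin(a); y=-D[...,0]*np.sin(a)+D[...,1]*np.cos(a);H=hsv(f)
    for y0 in(.055,.062): 
        m=(abs(y-y0)<.003)&(abs(x)<.035)&(C[...,2]>.03)&(C[...,2]<.07); print(" mould z at y",y0,np.median(C[...,2][m]),"x range",np.percentile(x[m],[1,99]) if m.any() else 0,"expected",.022-.0262+np.sqrt(.085**2-y0**2))
for n in("scene","top"):
    f=imaging.grab_frame(n); 
    for o in("index_point","pointer_tip"): print(n,o,spotter.spot_point(o,n)[:1])
s=st("now")
E
```

```text
g0 [np.float32(0.2604), np.float32(0.2634)]
 mould z at y 0.055 0.06063841506360651 x range [-0.03179155  0.03444497] expected 0.060607406984078606
 mould z at y 0.062 0.05405790661539411 x range [-0.03095733  0.02892746] expected 0.05394636704042653
g2 [np.float32(0.2603), np.float32(0.2634)]
 mould z at y 0.055 0.059967601701277795 x range [-0.03171364  0.03430644] expected 0.060607406984078606
 mould z at y 0.062 0.05401340306483382 x range [-0.03167122  0.02930432] expected 0.05394636704042653
scene index_point []
scene pointer_tip []
top index_point []
top pointer_tip []
now 28.75 [0.4432 0.1235 0.2705] F [0.3 1.  2. ] M [ 0.45 -0.05  0.04] 0.0139 50.0
```

```bash
python3 - <<'E'
from h import *
from bench import *
bot.hold(2); st("end"); print(workorder.finish_job())
E
```

```text
end 30.75 [0.4432 0.1235 0.2705] F [-0.5  2.2  2.5] M [ 0.51 -0.04  0.06] 0.0138 50.0
the job is handed in; nothing more can be done
None
```

I seated and released the mould, then rocked the gauge to about 0.365 rad, the index angle I measured beforehand, and held it there at about 5 N on the mould. I handed it in at about 31 s; no camera could see the dial at the end, so the pointer match rests on that measurement and on the gauge not slipping in the grip.

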